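Hold up the lid of a shielded radio test box with its lift lever

TASK

I need both hands inside the shielded test box: open its heavy lid for me by pressing the paddle at the long end of the lift lever, on the side of the box, steadily down to its rubber stop, without straining it against the stop. Only push with the fingers, do not lift the lid itself, do not let it slam, and leave the things lying around the box where they are. Finish while still holding the lever down, so that the lid stays open.

Things in the scene. Friction and masses are not known exactly. Their poses are not given: they have to be found in the camera images.
- test_box: Grey metal shielded test box, fixed to the bench: shell 240 mm deep (its x) by 200 mm wide (its y) by 100 mm high, with a 26 mm thick flat lid on top. Origin: centre of its underside. Its -x side is the front with the cable sockets, where the lid opens; the lid's hinge is on its +x side; the lift lever runs along the outside of its +y side wall.
- lid (a joint): Angle of the lid, 0 = shut, grows as its front edge rises; about 0.44 when the lever is on its stop. The lid weighs about 1.7 to 3.1 kg and falls shut by itself when the lever is let go.
- lever (a joint): Angle of the lift lever, 0 = at rest (long end up), grows as the long end is pressed down; 0.44 = on its rubber stop. The roller on its 60 mm short arm pushes up a steel lug on the lid's side. Pressing at the paddle takes about 7 to 16 N on the way; nothing but the lid's weight returns it.
- lever_pad (a point): Centre of the upper face of the lever's paddle, where to press: a flat black rubber-faced plate 78 mm long (along the lever) by 40 mm wide, at the long end, out in front of the box. It is about 238 mm from the pivot, 179 mm above the bench at rest and about 75 mm on the stop; at rest the paddle's face slopes 0.22 rad (outer end higher), on the stop 0.22 rad the other way. It is free underneath.
- lever_pivot (a point): Pivot of the lever, 106 mm above the bench on the box's side wall. The lever turns about a level axis along the box's y; its steel bar is 8 mm wide and 24 mm high.
- lid_front (a point): Middle of the lower front edge of the lid; 102 mm above the bench when shut, about 206 mm when open.
- module: Bystander, loose: black radio module 70 x 45 x 18 mm with two brass sockets, in front of the box. Origin: centre of its underside.
- antenna: Bystander, loose: small upright antenna on a round 34 mm magnet foot, 88 mm tall. Origin: centre of its underside.
- screwdriver: Bystander, loose: screwdriver 170 mm long lying on the bench on the lever's outer side. Origin: on its underside, its x along the tool.
- jar: Bystander, loose: flux jar 42 mm across, 55 mm tall. Origin: centre of its underside.

How it is judged:
By the outcome, as a careful person would: the job done as asked, in the order asked, and still so for the second after the job is handed in, while the arm keeps its last pose, push and grip.
It also fails if it takes over 29 s, if anything falls off the work surface, if the arm or the gripper's body presses on something with over 40 N, if the wrist force passes 120 N, or if a joint passes its speed limit or range.

ROBOT

A 6-joint arm with a two-finger parallel gripper is mounted at the origin on the work surface. World frame = base frame: x ahead of the robot, y to its left, z up, the work surface at z = 0. Lengths are in mm, angles in rad, forces in N, time in s.
With the tool pointing down it reaches from about 425 to 950 mm from the base axis. Payload 3.5 kg.
Tool frame: the origin (TCP) lies between the finger pads; the fingertips stand ahead of it and the grasp point (between the pads) is the TCP (robot.tip_extent is the z of the fingertips in the tool frame, in mm); z points along the fingers, y is the line along which they close (so a half turn about z gives the same grasp; the last joint's range is limited). The gripper opens to 85 mm and grips with 20 to 120 N. Pads are 22 mm wide; open, the fingers measure 114 mm over their backs; the gripper's body (76 mm by 85 mm) begins 54 mm behind the grasp point. The pads swing forward as they close: fully open they stand 13 mm farther back than shut.
Start: joints at [0.983, 0.286, 1.577, -0, 1.279, -0.15], TCP at [286.128, 611.34, 250.325] pointing down, gripper open.
Joint ranges: [-2.77, 2.77], [-0.9, 2.22], [0.21, 2.48], [-1.53, 4.67], [0.24, 2.81], [-2.84, 2.84]. Speed limits (rad/s): [2.79, 2.79, 3.14, 3.14, 3.14, 3.14].

INTERFACE

Orientations are given as a 3x3 rotation matrix whose columns are the frame's x, y, z axes.
In Python, from rig import robot gives the robot as it stands.
- The arm moves only by the tool drive_tool, never from a script. Its argument "motion" is a list of rows, each an object of numbers: "grip": the finger opening in mm, from 0 to 85.4; "x", "y", "z": the shift along the world's x, y, z in units of 25 mm (1.0 is 25 mm); "rx", "ry", "rz": the turn, a rotation vector about the world's x, y, z in degrees. A call has 1 to 10 rows; each row shifts and turns the commanded pose from where the row before left it; what a row does not reach is not made up. A row lasts 1/10 s, in which the tool goes at most 50 mm and 8.59 degrees, less where a joint would pass 70% of its speed; a pose out of reach is approached as far as the arm can. A call is refused whole if a number of a shift passes 1 or a number of a turn 8.59, either way. A call with a gripper value outside its range is refused whole. The fingers move at their own pace and stop on an object; "grip_force" is the grip in N (left out, the last holds). Time passes only in rows, so rows that do not move let the fingers close. It gives the time, the measured TCP pose, the force, the opening and the grip force at its end, in the units of the state.
- robot.get_state(): the state, without advancing time (a new reading comes with each control period).
- robot.camera(name): name is "side" or "top" or "wrist"; returns a dict with "color" (480x640x3 uint8, red, green, blue), "range_z" (480x640 float32, mm along the optical axis (not along the pixel's ray), 0 where there is no reading), "camera_matrix" (3x3 intrinsics, pixels), "rvec" (rotation vector, rad) and "tvec" (3), from world to camera coordinates, as OpenCV has them; the wrist camera has in their place "tool_from_camera" (4x4, takes a point from camera to tool coordinates, whose origin is the TCP and whose axes are the flange's). Camera axes: x right, y down, z forward; pixel columns grow to the right and rows downward; lengths in mm; the calibration is good to about 2 mm. A picture is of the moment at which its call begins: read the wrist's pose just before it.
- robot.hand_in(): hands the job in; it is judged then, once.
Trained networks look in the newest picture that a camera, given by its name, has taken for a name from the list of things; names that differ only in an ending like _2 or _b are one class to them, and where a whole thing is asked for, a point or a joint stands for the part that bears it (a point fixed in the world has none). Each returns a list of dicts, best first, with "p" (0 to 1); they miss things now and then, are a little off and sometimes report something else, mostly with a low value. They report only what shows in the picture. A call takes as long as a camera call.
- robot.look_for(camera, target): "location" ([x, y, z] in mm, in the coordinates of the camera as it stood for that picture, good to about 4 mm: the middle of the surface that is visible of it).
- robot.landmark_of(camera, target): "location" ([x, y, z] in mm, in the coordinates of the camera as it stood for that picture, good to about 4 mm: a listed point, or the origin of a listed thing).
The state is a dict: "clock": time; "q": joint angles; "qvel": joint speeds; "joint_efforts": joint torques, N m; "tcp_pos": TCP position; "tcp_rot": TCP orientation; "ft_force": force on the tool from outside, world axes, zero at the start; "moment": the same for the moment, N m; "width": finger opening in mm; "grasp_force": force on a finger pad.
Only numpy, scipy, OpenCV 4.12 (cv2) and the standard library are available. Lean on these libraries where they do the work, as an engineer would, in place of code of your own. Each camera call takes 0.05 s, during which the arm holds its last target. There are 200 camera calls.

## Working session

There is one attempt and no reset: what is moved stays moved. The work goes in short steps, Python scripts to look and compute and a tool call to move; the robot and the scene stay as the last step left them, time stands still between calls to the robot, and variables do not carry over. Pictures are saved under pics/ and viewed, at most 10 in all, crops included, and the job is handed in when it is done.

Besides the shell and the picture viewer there is one more tool, called after "Request:" as name(argument=value, ...) on one line, values as JSON. drive_tool: Moves the arm, as the interface text tells. Its arguments: {"type":"object","properties":{"motion":{"type":"array","items":{"type":"object","properties":{"grip":{"type":"number"},"x":{"type":"number"},"y":{"type":"number"},"z":{"type":"number"},"rx":{"type":"number"},"ry":{"type":"number"},"rz":{"type":"number"}}}},"grip_force":{"type":"number"}},"required":["motion"]}

```bash
mkdir -p pics
cat > h.py <<'E'
import numpy as np, cv2
from rig import robot
def w(c,p):
    R=cv2.Rodrigues(np.array(c["rvec"],float))[0]; return R.T@(np.array(p,float)-np.array(c["tvec"],float).ravel())
def save(c,n): cv2.imwrite(f"pics/{n}.png",c["color"][:,:,::-1])
def pix(c,p):
    return cv2.projectPoints(np.array([p],float),np.array(c["rvec"],float),np.array(c["tvec"],float),np.array(c["camera_matrix"],float),None)[0].ravel()
E
python3 - <<'E'
from h import *
s=robot.get_state(); print(s["clock"],s["tcp_rot"],s["ft_force"],s["width"],robot.tip_extent)
for n in ("top","side"):
    c=robot.camera(n); save(c,n+"0")
    for t in ["test_box","lever_pad","lever_pivot","lid_front","module","antenna","screwdriver","jar"]:
        for d in robot.landmark_of(n,t)[:2]: print(n,t,round(d["p"],2),w(c,d["location"]).round(),pix(c,w(c,d["location"])).round())
E
```

```text
0.0 [[-9.05684028e-01  4.23951386e-01 -1.29005816e-03]
 [ 4.23953226e-01  9.05681883e-01 -1.99723669e-03]
 [ 3.21651039e-04 -2.35578969e-03 -9.99997173e-01]] [0.30011223 0.64810445 0.51362031] 85.33159827361318 19.0
top test_box 0.94 [477. -93.  -1.] [361. 294.]
top test_box 0.63 [593. -87. 107.] [361. 226.]
top lever_pad 0.81 [558. 144. 182.] [217. 240.]
top lever_pivot 0.82 [589. -83. 108.] [359. 228.]
top lever_pivot 0.62 [465. 180.  -2.] [217. 298.]
top lid_front 0.63 [466.  33. 104.] [290. 300.]
top module 0.65 [452.  94.   5.] [262. 306.]
top module 0.47 [478. -91.  -1.] [359. 294.]
top antenna 0.79 [469. 179.   1.] [217. 296.]
top screwdriver 0.61 [659. 166.   2.] [228. 198.]
top jar 0.81 [689. -30.   2.] [329. 184.]
side test_box 0.74 [478. -90.   1.] [383. 293.]
side lever_pad 0.94 [557. 143. 179.] [282. 311.]
side lever_pivot 0.9 [589. -85. 107.] [334. 238.]
side lever_pivot 0.61 [695. -26.  -1.] [274. 273.]
side lid_front 0.96 [464.  30. 105.] [367. 310.]
side antenna 0.67 [469. 182.   5.] [320. 410.]
side screwdriver 0.97 [663. 170.   6.] [229. 352.]
side screwdriver 0.48 [482. -87.   2.] [381. 293.]
side jar 0.67 [695. -26.  -2.] [274. 274.]
```

View pics/top0.png

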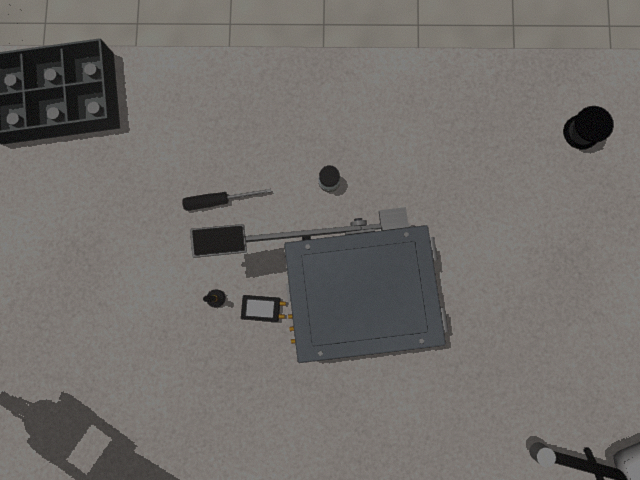

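View pics/side0.png

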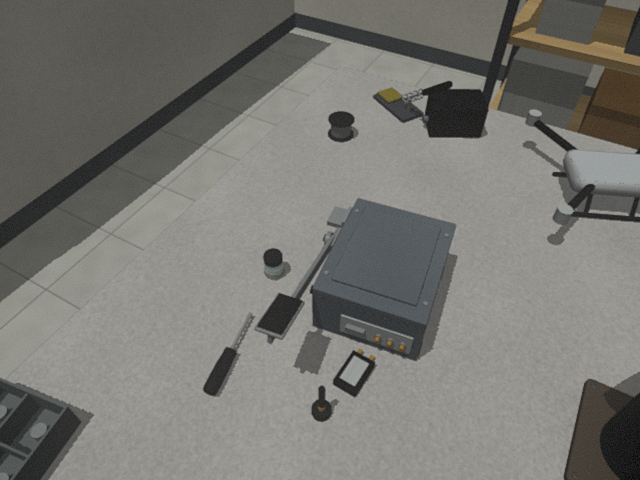

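The paddle is at about (217,240) in the top view and (282,311) in the side view, which matches the networks' (557,143,180). The pivot is at (589,-85,107). The screwdriver, antenna and module all lie clear of the paddle's path.

Request:
drive_tool(motion=[{"x": 0.58, "y": -1, "rz": 3.3, "grip": 0}, {"x": 0.58, "y": -1, "rz": 3.3, "grip": 0}, {"x": 0.58, "y": -1, "rz": 3.3, "grip": 0}, {"x": 0.58, "y": -1, "rz": 3.3, "grip": 0}, {"x": 0.58, "y": -1, "rz": 3.3, "grip": 0}, {"x": 0.58, "y": -1, "rz": 3.3, "grip": 0}, {"x": 0.58, "y": -1, "rz": 3.3, "grip": 0}, {"x": 0.58, "y": -1, "rz": 3.3, "grip": 0}, {"x": 0.58, "y": -1, "rz": 3.3, "grip": 0}, {"x": 0.58, "y": -1, "rz": 3.3, "grip": 0}], grip_force=40)

```text
schema error: expected keys grip, x, y, z, rx, ry, rz
```

Request:
drive_tool(motion=[{"x": 0.58, "y": -1}, {"x": 0.58, "y": -1}, {"x": 0.58, "y": -1}, {"x": 0.58, "y": -1}, {"x": 0.58, "y": -1}, {"x": 0.58, "y": -1}, {"x": 0.58, "y": -1}, {"x": 0.58, "y": -0.9}, {"x": 0.4, "y": -0.6}, {}])

```text
schema error: expected keys grip, x, y, z, rx, ry, rz
```

Run:
```python
from h import *
s=robot.get_state(); p=s["tcp_pos"];R=np.array(s["tcp_rot"]);print(s["clock"],p,R.round(3),s["ft_force"],s["width"])
c=robot.camera("wrist"); save(c,"w1"); T=np.array(c["tool_from_camera"])
for f in (robot.look_for,robot.landmark_of):
  for d in f("wrist","lever_pad")[:2]: print(d["p"],(R@(T@np.r_[d["location"],1])[:3]+p).round())
c=robot.camera("side"); save(c,"s1")
for d in robot.landmark_of("side","lever_pad")[:2]: print(d["p"],w(c,d["location"]).round())
c=robot.camera("top")
for d in robot.landmark_of("top","lever_pad")[:2]: print(d["p"],w(c,d["location"]).round())
```

```text
0.9 [286.14386067 611.35224619 250.38322483] [[-0.906  0.424  0.   ]
 [ 0.424  0.906  0.   ]
 [-0.     0.    -1.   ]] [ 0.05189527  0.94841738 -0.09270876] 85.37852085746846
0.96 [558. 143. 181.]
```

Request:
drive_tool(motion=[{"grip": 0, "x": 0.58, "y": -1, "z": 0, "rx": 0, "ry": 0, "rz": 3.3}, {"grip": 0, "x": 0.58, "y": -1, "z": 0, "rx": 0, "ry": 0, "rz": 3.3}, {"grip": 0, "x": 0.58, "y": -1, "z": 0, "rx": 0, "ry": 0, "rz": 3.3}, {"grip": 0, "x": 0.58, "y": -1, "z": 0, "rx": 0, "ry": 0, "rz": 3.3}, {"grip": 0, "x": 0.58, "y": -1, "z": 0, "rx": 0, "ry": 0, "rz": 3.3}, {"grip": 0, "x": 0.58, "y": -1, "z": 0, "rx": 0, "ry": 0, "rz": 3.3}, {"grip": 0, "x": 0.58, "y": -1, "z": 0, "rx": 0, "ry": 0, "rz": 3.3}, {"grip": 0, "x": 0.58, "y": -1, "z": 0, "rx": 0, "ry": 0, "rz": 3.3}, {"grip": 0, "x": 0.58, "y": -1, "z": 0, "rx": 0, "ry": 0, "rz": 3.3}, {"grip": 0, "x": 0.58, "y": -1, "z": 0, "rx": 0, "ry": 0, "rz": 3.3}], grip_force=40)

```text
clock: 2.25
tcp_pos: [431.6, 360.3, 250.5]
tcp_rot: [[-0.99, -0.14, 0.0], [-0.14, 0.99, 0.0], [-0.0, 0.0, -1.0]]
ft_force: [0.0, -0.6, -0.5]
width: -0.5
grasp_force: 0.0
```

Request:
drive_tool(motion=[{"grip": 0, "x": 0.58, "y": -1, "z": 0, "rx": 0, "ry": 0, "rz": 0}, {"grip": 0, "x": 0.58, "y": -1, "z": 0, "rx": 0, "ry": 0, "rz": 0}, {"grip": 0, "x": 0.58, "y": -1, "z": 0, "rx": 0, "ry": 0, "rz": 0}, {"grip": 0, "x": 0.58, "y": -1, "z": 0, "rx": 0, "ry": 0, "rz": 0}, {"grip": 0, "x": 0.58, "y": -1, "z": 0, "rx": 0, "ry": 0, "rz": 0}, {"grip": 0, "x": 0.58, "y": -1, "z": 0, "rx": 0, "ry": 0, "rz": 0}, {"grip": 0, "x": 0.58, "y": -1, "z": 0, "rx": 0, "ry": 0, "rz": 0}, {"grip": 0, "x": 0.58, "y": -0.9, "z": 0, "rx": 0, "ry": 0, "rz": 0}, {"grip": 0, "x": 0.4, "y": -0.6, "z": 0, "rx": 0, "ry": 0, "rz": 0}, {"grip": 0, "x": 0, "y": 0, "z": 0, "rx": 0, "ry": 0, "rz": 0}])

```text
clock: 3.25
tcp_pos: [558.1, 147.3, 250.4]
tcp_rot: [[-0.991, -0.135, 0.0], [-0.135, 0.991, -0.0], [-0.0, -0.0, -1.0]]
ft_force: [-0.8, 0.3, 0.4]
width: -0.2
grasp_force: 0.0
```

Run:
```python
from h import *
s=robot.get_state(); p=s["tcp_pos"];R=np.array(s["tcp_rot"]);print(s["clock"],p,R.round(3),s["ft_force"],s["width"])
c=robot.camera("wrist"); save(c,"w1"); T=np.array(c["tool_from_camera"])
for d in robot.landmark_of("wrist","lever_pad")[:2]: print(d["p"],(R@(T@np.r_[d["location"],1])[:3]+p).round())
c=robot.camera("side"); save(c,"s1")
for d in robot.landmark_of("side","lever_pad")[:2]: print(d["p"],w(c,d["location"]).round())
```

```text
3.25 [558.1290258  147.25435215 250.37587563] [[-0.991 -0.135  0.   ]
 [-0.135  0.991 -0.   ]
 [-0.    -0.    -1.   ]] [-0.82372495  0.3159682   0.41005899] -0.18377714021673167
0.69 [558. 141. 178.]
0.62 [560. 146. 177.]
```

View pics/w1.png

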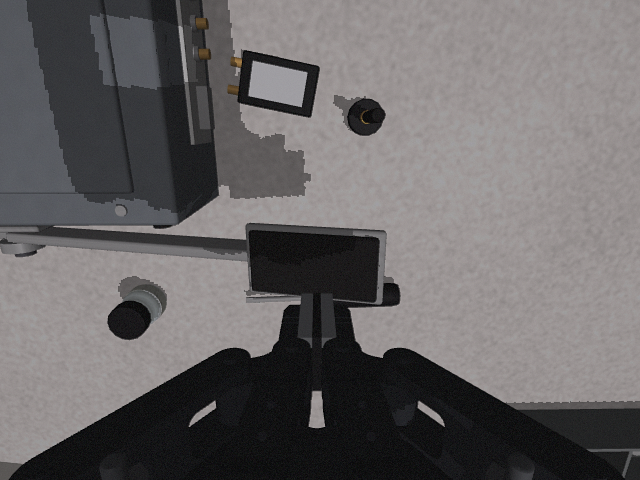

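View pics/s1.png

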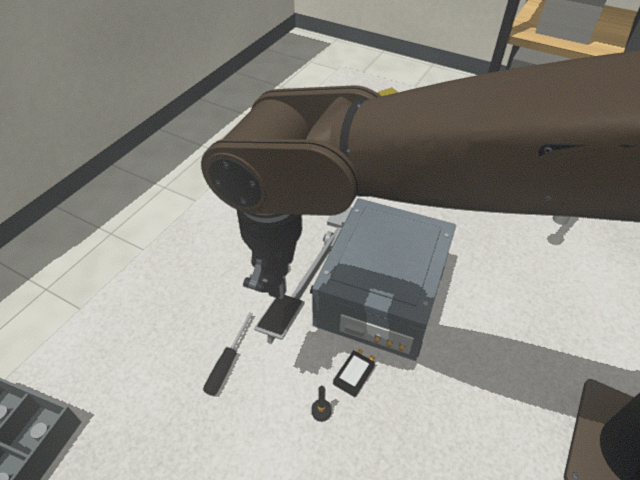

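The wrist view shows the paddle at about (316,263) with the closed fingertips over it near (317,293). The paddle is clear of everything else. The side view confirms the arm is clear of the lid, so I'll descend to just above contact.

Request:
drive_tool(motion=[{"grip": 0, "x": 0, "y": -0.1, "z": -0.5, "rx": 0, "ry": 0, "rz": 0}, {"grip": 0, "x": 0, "y": 0, "z": -0.5, "rx": 0, "ry": 0, "rz": 0}, {"grip": 0, "x": 0, "y": 0, "z": -0.4, "rx": 0, "ry": 0, "rz": 0}, {"grip": 0, "x": 0, "y": 0, "z": -0.2, "rx": 0, "ry": 0, "rz": 0}, {"grip": 0, "x": 0, "y": 0, "z": 0, "rx": 0, "ry": 0, "rz": 0}])

```text
clock: 3.95
tcp_pos: [556.3, 146.4, 208.5]
tcp_rot: [[-0.99, -0.138, -0.003], [-0.138, 0.99, -0.0], [0.003, 0.0, -1.0]]
ft_force: [-0.3, 0.1, -0.1]
width: 0.1
grasp_force: 0.0
```

Request:
drive_tool(motion=[{"grip": 0, "x": 0, "y": 0, "z": -0.1, "rx": 0, "ry": 0, "rz": 0}, {"grip": 0, "x": 0, "y": 0, "z": -0.1, "rx": 0, "ry": 0, "rz": 0}, {"grip": 0, "x": 0, "y": 0, "z": -0.1, "rx": 0, "ry": 0, "rz": 0}, {"grip": 0, "x": 0, "y": 0, "z": -0.1, "rx": 0, "ry": 0, "rz": 0}, {"grip": 0, "x": 0, "y": 0, "z": -0.1, "rx": 0, "ry": 0, "rz": 0}, {"grip": 0, "x": 0, "y": 0, "z": -0.1, "rx": 0, "ry": 0, "rz": 0}])

```text
clock: 4.55
tcp_pos: [557.3, 146.7, 196.3]
tcp_rot: [[-0.991, -0.138, 0.0], [-0.138, 0.991, 0.001], [-0.0, 0.001, -1.0]]
ft_force: [-3.4, 1.0, 7.8]
width: 0.2
grasp_force: 3.8
```

Request:
drive_tool(motion=[{"grip": 0, "x": 0, "y": 0.04, "z": -0.15, "rx": 0, "ry": 0, "rz": 0}, {"grip": 0, "x": 0, "y": 0.04, "z": -0.15, "rx": 0, "ry": 0, "rz": 0}, {"grip": 0, "x": 0, "y": 0.04, "z": -0.15, "rx": 0, "ry": 0, "rz": 0}, {"grip": 0, "x": 0, "y": 0.03, "z": -0.15, "rx": 0, "ry": 0, "rz": 0}, {"grip": 0, "x": 0, "y": 0.03, "z": -0.15, "rx": 0, "ry": 0, "rz": 0}, {"grip": 0, "x": -0.02, "y": 0.03, "z": -0.15, "rx": 0, "ry": 0, "rz": 0}, {"grip": 0, "x": -0.02, "y": 0.03, "z": -0.15, "rx": 0, "ry": 0, "rz": 0}, {"grip": 0, "x": 0, "y": 0.03, "z": -0.15, "rx": 0, "ry": 0, "rz": 0}, {"grip": 0, "x": 0, "y": 0.02, "z": -0.15, "rx": 0, "ry": 0, "rz": 0}, {"grip": 0, "x": 0, "y": 0.02, "z": -0.15, "rx": 0, "ry": 0, "rz": 0}])

```text
clock: 5.55
tcp_pos: [556.2, 154.7, 160.5]
tcp_rot: [[-0.99, -0.138, -0.0], [-0.138, 0.99, 0.001], [0.0, 0.001, -1.0]]
ft_force: [-5.9, 1.1, 11.1]
width: 0.4
grasp_force: 5.7
```

Run:
```python
from h import *
c=robot.camera("side"); save(c,"s2")
for t in ("lever_pad","lid_front"):
  for d in robot.landmark_of("side",t)[:2]: print(t,d["p"],w(c,d["location"]).round())
```

```text
lever_pad 0.63 [557. 151. 144.]
lid_front 0.86 [467.  30. 141.]
```

View pics/s2.png

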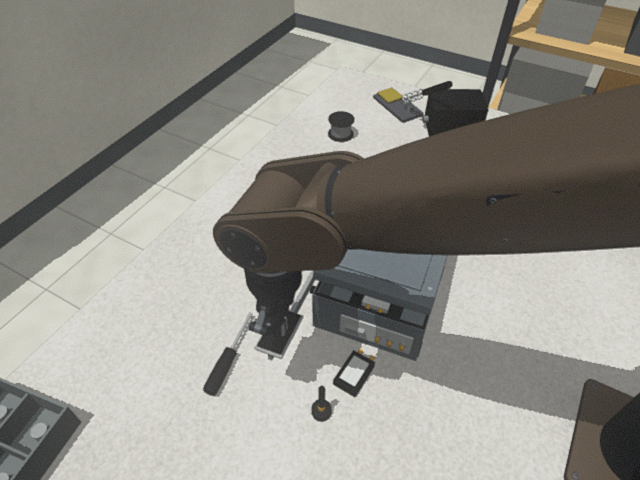

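The lid is rising evenly and the fingers are well on the paddle, around (280,330). I'll carry on, easing the sideways force a little.

Request:
drive_tool(motion=[{"grip": 0, "x": -0.04, "y": 0.01, "z": -0.15, "rx": 0, "ry": 0, "rz": 0}, {"grip": 0, "x": -0.04, "y": 0.01, "z": -0.15, "rx": 0, "ry": 0, "rz": 0}, {"grip": 0, "x": -0.02, "y": 0.01, "z": -0.15, "rx": 0, "ry": 0, "rz": 0}, {"grip": 0, "x": 0, "y": 0.01, "z": -0.15, "rx": 0, "ry": 0, "rz": 0}, {"grip": 0, "x": 0, "y": 0, "z": -0.15, "rx": 0, "ry": 0, "rz": 0}, {"grip": 0, "x": 0, "y": 0, "z": -0.15, "rx": 0, "ry": 0, "rz": 0}, {"grip": 0, "x": 0, "y": 0, "z": -0.15, "rx": 0, "ry": 0, "rz": 0}, {"grip": 0, "x": 0, "y": 0, "z": -0.15, "rx": 0, "ry": 0, "rz": 0}, {"grip": 0, "x": 0, "y": 0, "z": -0.15, "rx": 0, "ry": 0, "rz": 0}, {"grip": 0, "x": 0, "y": 0, "z": -0.15, "rx": 0, "ry": 0, "rz": 0}])

```text
clock: 6.7
tcp_pos: [555.7, 157.0, 124.1]
tcp_rot: [[-0.991, -0.137, 0.005], [-0.137, 0.991, 0.004], [-0.006, 0.003, -1.0]]
ft_force: [-2.7, 4.3, 12.1]
width: 0.2
grasp_force: 6.1
```

Request:
drive_tool(motion=[{"grip": 0, "x": 0, "y": 0, "z": -0.12, "rx": 0, "ry": 0, "rz": 0}, {"grip": 0, "x": 0, "y": 0, "z": -0.12, "rx": 0, "ry": 0, "rz": 0}, {"grip": 0, "x": 0, "y": -0.01, "z": -0.1, "rx": 0, "ry": 0, "rz": 0}, {"grip": 0, "x": 0, "y": -0.01, "z": -0.1, "rx": 0, "ry": 0, "rz": 0}, {"grip": 0, "x": 0, "y": -0.01, "z": -0.1, "rx": 0, "ry": 0, "rz": 0}, {"grip": 0, "x": 0, "y": -0.01, "z": -0.06, "rx": 0, "ry": 0, "rz": 0}, {"grip": 0, "x": 0, "y": 0, "z": 0, "rx": 0, "ry": 0, "rz": 0}])

```text
clock: 7.4
tcp_pos: [555.8, 156.4, 108.4]
tcp_rot: [[-0.991, -0.137, 0.006], [-0.137, 0.991, 0.005], [-0.006, 0.004, -1.0]]
ft_force: [-1.0, 6.2, 9.1]
width: -0.1
grasp_force: 4.7
```

Request:
drive_tool(motion=[{"grip": 0, "x": 0, "y": 0.04, "z": -0.06, "rx": 0, "ry": 0, "rz": 0}, {"grip": 0, "x": 0, "y": 0.02, "z": -0.06, "rx": 0, "ry": 0, "rz": 0}, {"grip": 0, "x": 0, "y": 0, "z": -0.06, "rx": 0, "ry": 0, "rz": 0}, {"grip": 0, "x": 0, "y": 0, "z": -0.06, "rx": 0, "ry": 0, "rz": 0}, {"grip": 0, "x": 0, "y": 0, "z": 0, "rx": 0, "ry": 0, "rz": 0}])

```text
clock: 7.9
tcp_pos: [555.8, 156.2, 102.4]
tcp_rot: [[-0.99, -0.138, 0.005], [-0.138, 0.99, 0.001], [-0.005, 0.0, -1.0]]
ft_force: [-0.9, 1.1, 9.4]
width: 0.0
grasp_force: 4.6
```

Run:
```python
from h import *
c=robot.camera("side"); save(c,"s3")
for t in ("lever_pad","lid_front"):
  for d in robot.landmark_of("side",t)[:2]: print(t,d["p"],w(c,d["location"]).round())
```

Request:
drive_tool(motion=[{"grip": 0, "x": 0, "y": 0, "z": -0.04, "rx": 0, "ry": 0, "rz": 0}, {"grip": 0, "x": 0, "y": 0, "z": -0.04, "rx": 0, "ry": 0, "rz": 0}, {"grip": 0, "x": 0, "y": 0, "z": -0.04, "rx": 0, "ry": 0, "rz": 0}, {"grip": 0, "x": 0, "y": 0, "z": 0, "rx": 0, "ry": 0, "rz": 0}])

```text
clock: 8.45
tcp_pos: [555.8, 155.9, 99.3]
tcp_rot: [[-0.99, -0.138, 0.005], [-0.138, 0.99, 0.001], [-0.005, -0.0, -1.0]]
ft_force: [-0.4, -0.1, 9.0]
width: -0.1
grasp_force: 4.2
```

Request:
drive_tool(motion=[{"grip": 0, "x": 0, "y": 0, "z": -0.04, "rx": 0, "ry": 0, "rz": 0}, {"grip": 0, "x": 0, "y": 0, "z": 0, "rx": 0, "ry": 0, "rz": 0}])

```text
clock: 8.65
tcp_pos: [555.9, 155.9, 98.3]
tcp_rot: [[-0.99, -0.138, 0.005], [-0.138, 0.99, 0.001], [-0.005, -0.0, -1.0]]
ft_force: [-0.8, 0.0, 8.4]
width: -0.1
grasp_force: 4.3
```

Request:
drive_tool(motion=[{"grip": 0, "x": 0, "y": 0, "z": -0.04, "rx": 0, "ry": 0, "rz": 0}, {"grip": 0, "x": 0, "y": 0, "z": 0, "rx": 0, "ry": 0, "rz": 0}])

```text
clock: 8.85
tcp_pos: [555.9, 155.8, 97.3]
tcp_rot: [[-0.99, -0.138, 0.005], [-0.138, 0.99, 0.0], [-0.005, -0.0, -1.0]]
ft_force: [-1.1, 0.3, 8.9]
width: 0.3
grasp_force: 4.3
```

Request:
drive_tool(motion=[{"grip": 0, "x": 0, "y": 0, "z": -0.04, "rx": 0, "ry": 0, "rz": 0}, {"grip": 0, "x": 0, "y": 0, "z": 0, "rx": 0, "ry": 0, "rz": 0}])

```text
clock: 9.05
tcp_pos: [555.9, 155.7, 96.3]
tcp_rot: [[-0.99, -0.138, 0.005], [-0.138, 0.99, 0.0], [-0.005, -0.001, -1.0]]
ft_force: [-0.6, -0.7, 8.6]
width: 0.5
grasp_force: 4.4
```

Request:
drive_tool(motion=[{"grip": 0, "x": 0, "y": 0, "z": -0.04, "rx": 0, "ry": 0, "rz": 0}, {"grip": 0, "x": 0, "y": 0, "z": 0, "rx": 0, "ry": 0, "rz": 0}])

```text
clock: 9.25
tcp_pos: [555.9, 155.6, 95.3]
tcp_rot: [[-0.99, -0.138, 0.005], [-0.138, 0.99, -0.0], [-0.005, -0.001, -1.0]]
ft_force: [-1.0, -1.8, 10.0]
width: -0.0
grasp_force: 4.4
```

Request:
drive_tool(motion=[{"grip": 0, "x": 0, "y": 0, "z": -0.04, "rx": 0, "ry": 0, "rz": 0}, {"grip": 0, "x": 0, "y": 0, "z": 0, "rx": 0, "ry": 0, "rz": 0}])

```text
clock: 9.45
tcp_pos: [555.9, 155.5, 94.3]
tcp_rot: [[-0.99, -0.138, 0.005], [-0.138, 0.99, -0.0], [-0.005, -0.001, -1.0]]
ft_force: [-1.1, -0.5, 9.3]
width: -0.1
grasp_force: 4.4
```

Request:
drive_tool(motion=[{"grip": 0, "x": 0, "y": 0, "z": -0.02, "rx": 0, "ry": 0, "rz": 0}, {"grip": 0, "x": 0, "y": 0, "z": 0, "rx": 0, "ry": 0, "rz": 0}])

```text
clock: 9.65
tcp_pos: [555.9, 155.5, 94.0]
tcp_rot: [[-0.99, -0.138, 0.005], [-0.138, 0.99, -0.0], [-0.005, -0.001, -1.0]]
ft_force: [-1.6, -0.6, 8.6]
width: -0.1
grasp_force: 4.8
```

Run:
```python
from h import *
for n in ("side","top"):
  c=robot.camera(n); save(c,n+"4")
  for t in ("lever_pad","lid_front"):
    for d in robot.look_for(n,t)[:1]+robot.landmark_of(n,t)[:2]: print(n,t,d["p"],w(c,d["location"]).round())
```

```text
side lever_pad 0.61 [548. 164.  72.]
side lever_pad 0.74 [557. 153.  78.]
top lever_pad 0.75 [575.  44.  93.]
top lever_pad 0.68 [559. 154.  78.]
top lever_pad 0.59 [470.  12. 209.]
top lid_front 0.92 [486. -96. 185.]
top lid_front 0.69 [467.  10. 210.]
```

View pics/side4.png

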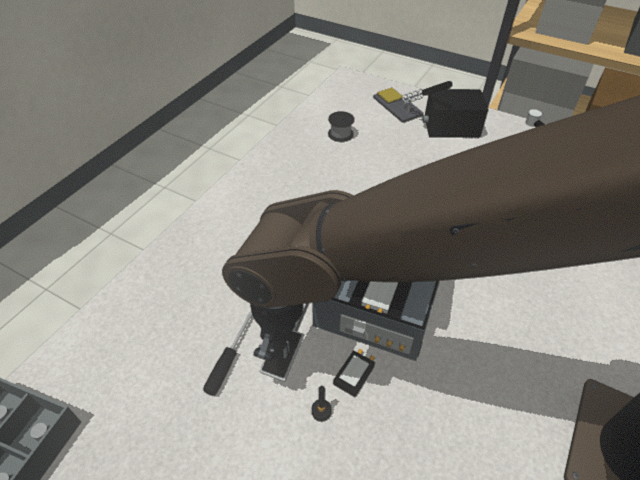

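The lid is open, and the paddle at (282,355) is within a few mm of the stop. I'll creep down until the force rises.

Request:
drive_tool(motion=[{"grip": 0, "x": 0, "y": 0, "z": -0.03, "rx": 0, "ry": 0, "rz": 0}, {"grip": 0, "x": 0, "y": 0, "z": 0, "rx": 0, "ry": 0, "rz": 0}])

```text
clock: 10.35
tcp_pos: [556.0, 155.5, 93.9]
tcp_rot: [[-0.99, -0.138, 0.005], [-0.138, 0.99, -0.001], [-0.005, -0.001, -1.0]]
ft_force: [-2.6, -2.2, 12.4]
width: -0.1
grasp_force: 6.3
```

Request:
drive_tool(motion=[{"grip": 0, "x": 0, "y": 0, "z": -0.03, "rx": 0, "ry": 0, "rz": 0}, {"grip": 0, "x": 0, "y": 0, "z": 0, "rx": 0, "ry": 0, "rz": 0}])

```text
clock: 10.55
tcp_pos: [556.1, 155.4, 93.8]
tcp_rot: [[-0.99, -0.138, 0.005], [-0.138, 0.99, -0.001], [-0.004, -0.001, -1.0]]
ft_force: [-4.0, -1.3, 15.4]
width: 0.3
grasp_force: 7.8
```

Request:
drive_tool(motion=[{"grip": 0, "x": 0, "y": 0, "z": -0.01, "rx": 0, "ry": 0, "rz": 0}, {"grip": 0, "x": 0, "y": 0, "z": 0, "rx": 0, "ry": 0, "rz": 0}, {"grip": 0, "x": 0, "y": 0, "z": 0, "rx": 0, "ry": 0, "rz": 0}, {"grip": 0, "x": 0, "y": 0, "z": 0, "rx": 0, "ry": 0, "rz": 0}, {"grip": 0, "x": 0, "y": 0, "z": 0, "rx": 0, "ry": 0, "rz": 0}])

```text
clock: 11.05
tcp_pos: [556.1, 155.4, 93.8]
tcp_rot: [[-0.99, -0.138, 0.005], [-0.138, 0.99, -0.001], [-0.005, -0.001, -1.0]]
ft_force: [-4.4, -2.1, 17.7]
width: -0.0
grasp_force: 8.2
```

Run:
```python
from h import *
s=robot.get_state();print(s["tcp_pos"],s["ft_force"]); print(robot.hand_in())
```

```text
[556.09165855 155.44931541  93.82196127] [-4.35311986 -2.09332896 17.68428511]
the job is handed in; nothing more can be done
None
```

The lid is open: the lever is pressed down to its rubber stop and held there with about 18 N, the fingers touched only the paddle, and I handed the job in at about 11 s.

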